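# Set the pocket switches of a banknote counter

## Task

On the counting desk stands a switch box with three levers in a row and a round key lock at one end; the box with two levers belongs to another machine and is not needed. Counting from the key lock, set the three levers to on, off, on: on is pushed all the way to the side with the raised ridge, off is all the way to the opposite side. Leave all three in that pattern and let go.

Things in the scene. Friction and masses are not known exactly. Their poses are not given: they have to be found in the camera images.
- switch_box: Fixed white box, aluminium top, 120 (x) by 190 (y) by 50 mm high; origin: centre of its underside. z up; x points away from the robot (within 20 degrees) to the edge with a dark ridge 4 mm high; y points left along the row. Steel key lock, 22 mm across, 5 mm high, at y = 0.075 m. Levers 44 mm apart. Bystanders: a shorter box with two levers and no lock, a brick of paper, a roll, a mug.
- sw1 (a joint): Black slide lever in the box's top, the first, next to the key lock: upright block 14 mm along box x (sliding direction), 12 mm along y, top 87 mm above the table. Centre at box x = -0.020 m + value, box y = 0.030 m. Value (m): 0 = off end, towards the robot; 0.040 = on end, at the ridge side. 0.028 and up counts as on, 0.012 and down as off. Friction about 1.5 N, no spring: stays where left, may start part-way.
- sw2 (a joint): Black slide lever in the box's top, the middle one: upright block 14 mm along box x (sliding direction), 12 mm along y, top 87 mm above the table. Centre at box x = -0.020 m + value, box y = -0.014 m. Value (m): 0 = off end, towards the robot; 0.040 = on end, at the ridge side. 0.028 and up counts as on, 0.012 and down as off. Friction about 1.5 N, no spring: stays where left, may start part-way.
- sw3 (a joint): Black slide lever in the box's top, the third, farthest from the key lock: upright block 14 mm along box x (sliding direction), 12 mm along y, top 87 mm above the table. Centre at box x = -0.020 m + value, box y = -0.058 m. Value (m): 0 = off end, towards the robot; 0.040 = on end, at the ridge side. 0.028 and up counts as on, 0.012 and down as off. Friction about 1.5 N, no spring: stays where left, may start part-way.
Not all that is in view belongs to the job. What is shaped like the switch_box but brown or red is not meant.

How it is judged:
At the end, for the whole second after the job is handed in: Counting from the key lock, the first and third levers stand on (within 12 mm of their stop on the ridge side) and the middle one stands off (within 12 mm of its stop on the opposite side), all let go (value of joint each of sw1, sw3 above 0.028 m and value of joint sw2 below 0.012 m); the robot touches nothing.
It also fails if it takes over 45 s, if anything falls off the work surface, if the arm or the gripper's body presses on something with over 40 N, if the wrist force passes 120 N, or if a joint passes its speed limit or range.

## Robot

A 6-joint arm with a two-finger parallel gripper is mounted at the origin on the work surface. World frame = base frame: x ahead of the robot, y to its left, z up, the work surface at z = 0. Lengths are in m, angles in rad, forces in N, time in s.
With the tool pointing down it reaches from about 0.35 to 0.975 m from the base axis. Payload 4.9 kg.
Tool frame: the origin (TCP) lies midway between the tips of the shut fingers; the grasp point (between the pads) lies 19 mm behind it; z points along the fingers, y is the line along which they close (so a half turn about z gives the same grasp; the last joint's range is limited). The gripper opens to 85 mm and grips with 20 to 120 N. Pads are 22 mm wide; open, the fingers measure 114 mm over their backs; the gripper's body (76 mm by 85 mm) begins 54 mm behind the grasp point. The pads swing forward as they close: fully open they stand 13 mm farther back than shut.
Start: joints at [1.215, 0.053, 1.613, -0, 1.476, -0.119], TCP at [0.147, 0.608, 0.231] pointing down, gripper open.
Joint ranges: [-3.01, 3.01], [-1.01, 2.22], [0.06, 2.58], [-1.02, 4.17], [0.09, 2.62], [-3.14, 3.14]. Speed limits (rad/s): [2.57, 2.57, 3.14, 3.14, 3.14, 3.14].

## Interface

Orientations are given as a unit quaternion [w, x, y, z].
In Python, from plant import state, grab_frame, job_done, cut_out, place_of gives the robot as it stands.
- The arm moves only by the tool jog_arm, never from a script. Its argument "motion" is text: rows parted by semicolons, each of 7 numbers parted by spaces: the opening in per cent of the stroke, from 0 (shut) to 100 (fully open), then the shift along the tool's x, y, z as a fraction of full scale, then the turn, a rotation vector about the tool's x, y, z as a fraction of full scale. A call has exactly 5 rows; each row is the pose to reach, as a shift and turn from the pose commanded when the call began, along the tool's axes at that moment; what a row does not reach only later rows make up. Full scale, the value 1, is 50 cm for a shift and 1.5 rad for a turn. A row lasts 1/8 s, in which the tool goes at most 62.5 mm and 10.7 degrees, less where a joint would pass 70% of its speed; a pose out of reach is approached as far as the arm can. A call with a number of a shift or a turn outside -1 to 1 is refused whole. A call with a gripper value outside its range is refused whole. The fingers move at their own pace and stop on an object; the grip force is fixed at half the most. Time passes only in rows, so rows that repeat a pose let the fingers close, or fill a call up. It gives the time, the measured TCP pose, the force, the opening and the grip force at its end, in the units of the state.
- state(): the state, without advancing time (a new reading comes with each control period).
- grab_frame(name): name is "scene" or "side" or "wrist"; returns a dict with "color" (480x640x3 uint8, red, green, blue), "range_z" (480x640 float32, m along the optical axis (not along the pixel's ray), 0 where there is no reading), "intrinsics" (3x3 intrinsics, pixels), "k1" (the pictures are not rectified: a ray, as slopes to the right and down, at radius r is drawn at 1 + k1 r^2 times it, then the intrinsics apply), "world_from_camera" (4x4, takes a point from camera to world coordinates). Camera axes: x right, y up, looking along -z (the intrinsics and any distortion apply to the point x, -y, -z); pixel columns grow to the right and rows downward; lengths in m; the calibration is good to about 2 mm. A picture is of the moment at which its call begins.
- job_done(): hands the job in; it is judged then, once.
Trained networks look in the newest picture that a camera, given by its name, has taken for a name from the list of things; names that differ only in an ending like _2 or _b are one class to them, and where a whole thing is asked for, a point or a joint stands for the part that bears it (a point fixed in the world has none). Each returns a list of dicts, best first, with "p" (0 to 1); they miss things now and then, are a little off and sometimes report something else, mostly with a low value. They report only what shows in the picture. A call takes as long as a camera call. They do not tell look-alikes from the thing itself.
- cut_out(camera, thing): "pixels" (480x640 bool, what is visible of it).
- place_of(camera, thing): "at" ([x, y, z] in m, in world coordinates, good to about 4 mm: a listed point, or the origin of a listed thing).
The state is a dict: "time": time; "joint_pos": joint angles; "joint_vel": joint speeds; "joint_efforts": joint torques, N m; "tool_pos": TCP position; "tool_rot": TCP orientation; "contact_force": force on the tool from outside, world axes, zero at the start; "ft_torque": the same for the moment, N m; "gripper_width": opening from 0.0 (shut) to 1.0 (fully open); "grasp_force": force on a finger pad.
Only numpy, scipy, OpenCV 4.12 (cv2) and the standard library are available. Lean on these libraries where they do the work, as an engineer would, in place of code of your own. Each camera call takes 0.05 s, during which the arm holds its last target. There are 200 camera calls.

## Working session

There is one attempt and no reset: what is moved stays moved. The work goes in short steps, Python scripts to look and compute and a tool call to move; the robot and the scene stay as the last step left them, time stands still between calls to the robot, and variables do not carry over. Pictures are saved under pics/ and viewed, at most 10 in all, crops included, and the job is handed in when it is done.

Besides the shell and the picture viewer there is one more tool, called after "Request:" by a JSON object that holds its "name" and its "arguments". jog_arm: Moves the arm, as the interface text tells. Shift numbers are shares of 50 cm and turn numbers shares of 1.5 rad, none past 1 either way. Its arguments: {"type":"object","properties":{"motion":{"type":"string"}},"required":["motion"]}

```bash
mkdir -p pics; python3 - <<'E'
from plant import *
import cv2
for c in ("scene","side"):
    f=grab_frame(c); cv2.imwrite(f"pics/{c}0.png",f["color"][...,::-1])
    for n in ("switch_box","sw1"):
        print(c,n,[(round(d["p"],2),[round(float(v),3) for v in d["at"]]) for d in place_of(c,n)])
s=state(); print(s["time"],s["tool_pos"],s["tool_rot"],s["gripper_width"])
E
```

```text
scene switch_box [(0.61, [0.773, -0.27, -0.004])]Traceback (most recent call last):
  File "<stdin>", line 6, in <module>
ValueError: it knows: switch_box
```

```bash
python3 - <<'E'
from plant import *
import cv2
for c in ("side","scene"):
    f=grab_frame(c); cv2.imwrite(f"pics/{c}0.png",f["color"][...,::-1])
    print(c,[(round(d["p"],2),[round(float(v),3) for v in d["at"]]) for d in place_of(c,"switch_box")])
s=state(); print(s["time"],s["tool_pos"],s["tool_rot"],s["gripper_width"])
E
```

```text
side [(0.94, [0.551, 0.15, -0.002]), (0.64, [0.277, 0.233, 0.004])]
scene [(0.9, [0.775, -0.271, -0.002]), (0.76, [0.552, 0.152, 0.0]), (0.73, [0.27, 0.226, -0.002])]
0.3 [0.1465805  0.60735182 0.23089141] [-7.50883960e-05  1.18148291e-01  9.92995905e-01 -3.28960405e-04] 0.9959194385325306
```

View pics/scene0.png

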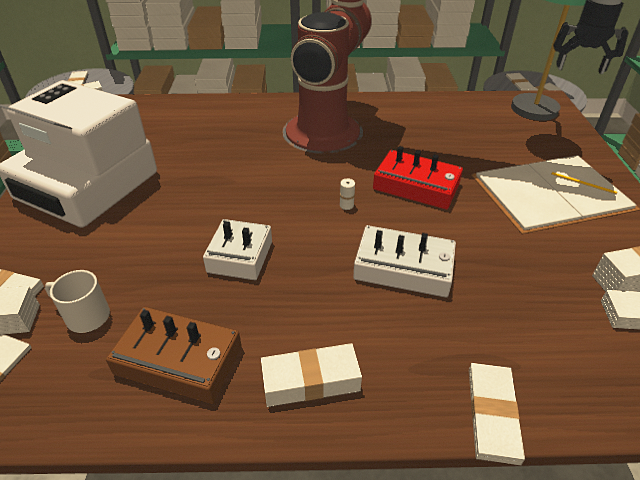

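Candidates: white three-lever box with lock at (405,260), a red one (418,178), a brown one (175,355) and a white two-lever box (238,248). The white three-lever box fits: it is white, has three levers, and its lock is at (445,257). I'll measure it and enlarge a crop to confirm.

```bash
cat > h.py <<'E'
import numpy as np, cv2
from plant import *
def cloud(f):
    K=f["intrinsics"]; z=f["range_z"]
    v,u=np.mgrid[:480,:640]
    p=np.stack([u,v],-1).reshape(-1,1,2).astype(np.float64)
    s=cv2.undistortPoints(p,K,np.array([f["k1"],0,0,0.])).reshape(480,640,2)
    P=np.stack([s[...,0]*z,-s[...,1]*z,-z,np.ones_like(z)],-1)
    W=(P@f["world_from_camera"].T)[...,:3]; W[z<=0]=np.nan
    return W
def measure(cam):
    f=grab_frame(cam); W=cloud(f)
    near=np.linalg.norm(W[...,:2]-[.552,.152],axis=-1)<.13
    Z=W[...,2]
    top=W[near&(Z>.046)&(Z<.056)][:,:2]
    r=cv2.minAreaRect(top.astype(np.float32)); print(cam,"rect",r,len(top))
    m=(near&(Z>.065)&(Z<.12)).astype(np.uint8)
    n,l=cv2.connectedComponents(m)
    for i in range(1,n):
        q=W[l==i]
        if len(q)>8:
            t=q[q[:,2]>q[:,2].max()-.008]
            print(len(q),"mean",q.mean(0).round(3),"topmean",t.mean(0).round(3),"min",q.min(0).round(3),"max",q.max(0).round(3))
    return f
E
python3 - <<'E'
from h import *
f=measure("scene"); measure("side")
c=f["color"][210:310,340:475,::-1]
cv2.imwrite("pics/crop1.png",cv2.resize(c,None,fx=5,fy=5,interpolation=cv2.INTER_CUBIC))
E
```

```text
scene rect ((0.5540056228637695, 0.15344831347465515), (0.18943531811237335, 0.12024257332086563), 74.24895477294922) 3539
78 mean [0.54  0.097 0.08 ] topmean [0.538 0.098 0.087] min [0.528 0.091 0.066] max [0.545 0.105 0.09 ]
79 mean [0.551 0.186 0.079] topmean [0.548 0.186 0.087] min [0.54  0.179 0.065] max [0.555 0.193 0.09 ]
80 mean [0.555 0.139 0.08 ] topmean [0.554 0.139 0.086] min [0.544 0.132 0.065] max [0.562 0.146 0.089]
side rect ((0.554864227771759, 0.15660032629966736), (0.18904583156108856, 0.12008748948574066), 73.99095153808594) 4824
124 mean [0.538 0.102 0.079] topmean [0.538 0.1   0.086] min [0.531 0.091 0.065] max [0.546 0.107 0.09 ]
133 mean [0.553 0.143 0.079] topmean [0.553 0.142 0.086] min [0.546 0.134 0.066] max [0.561 0.15  0.089]
141 mean [0.548 0.191 0.079] topmean [0.548 0.189 0.086] min [0.541 0.181 0.065] max [0.556 0.196 0.089]
```

View pics/crop1.png

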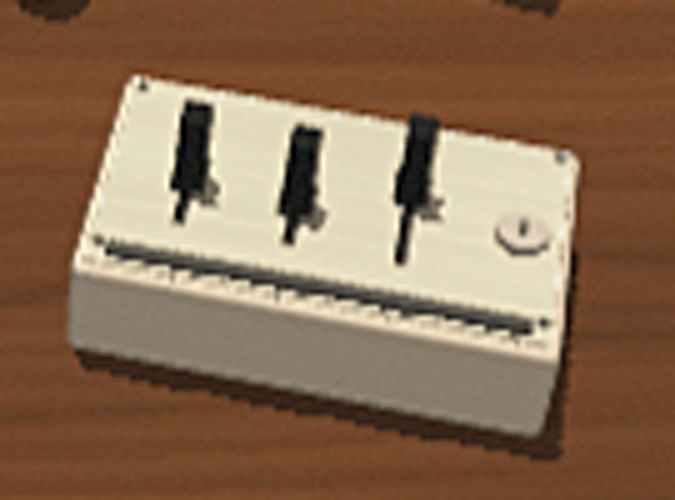

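The crop shows the white box: the lock is at (522,233) on the +y side, the dark ridge runs along the bottom (away from the robot), and sw1, sw2 and sw3 are at (420,160), (300,180) and (195,145). Box yaw is about -16° with its centre near (0.554, 0.155). The levers currently read about 0.006, 0.024 and 0.020. I'll grip each lever across the box's x axis and drag it.

Request:
{"name": "jog_arm", "arguments": {"motion": "60 -0.1 -0.06 0 0 0 0.12; 60 -0.2 -0.12 0 0 0 0.24; 60 -0.3 -0.19 0.01 0 0 0.36; 60 -0.4 -0.25 0.02 0 0 0.48; 60 -0.49 -0.31 0.03 0 0 0.6"}}

```text
time: 1.02
tool_pos: [0.3496, 0.3979, 0.2165]
tool_rot: [0.0, 0.541, 0.841, 0.0]
contact_force: [1.3, 0.2, -0.3]
gripper_width: 0.598
grasp_force: 0.0
```

Request:
{"name": "jog_arm", "arguments": {"motion": "60 -0.11 0.04 0.01 0 0 0.1; 60 -0.22 0.08 0.03 0 0 0.2; 60 -0.33 0.12 0.04 0 0 0.3; 60 -0.44 0.155 0.06 0 0 0.4; 60 -0.547 0.187 0.07 0 0 0.469"}}

```text
time: 1.65
tool_pos: [0.5492, 0.1889, 0.1809]
tool_rot: [-0.0, 0.797, 0.604, -0.0]
contact_force: [0.7, -0.0, 0.2]
gripper_width: 0.599
grasp_force: 0.0
```

```bash
python3 - <<'E'
from h import *
f=measure("wrist"); cv2.imwrite("pics/w1.png",f["color"][...,::-1])
s=state(); print(s["time"],s["tool_pos"],s["tool_rot"])
E
```

```text
wrist rect ((0.5540186166763306, 0.1549927294254303), (0.18836694955825806, 0.11811013519763947), 73.90298461914062) 26056
424 mean [0.548 0.19  0.083] topmean [0.548 0.189 0.086] min [0.54  0.181 0.065] max [0.556 0.195 0.088]
450 mean [0.554 0.143 0.082] topmean [0.553 0.142 0.085] min [0.545 0.134 0.065] max [0.561 0.148 0.088]
467 mean [0.538 0.102 0.081] topmean [0.538 0.101 0.085] min [0.53  0.093 0.065] max [0.546 0.107 0.088]
1.7 [0.55264965 0.18395206 0.18041524] [ 2.33615445e-03  7.98911096e-01  6.01444502e-01 -3.37004239e-04]
```

View pics/w1.png

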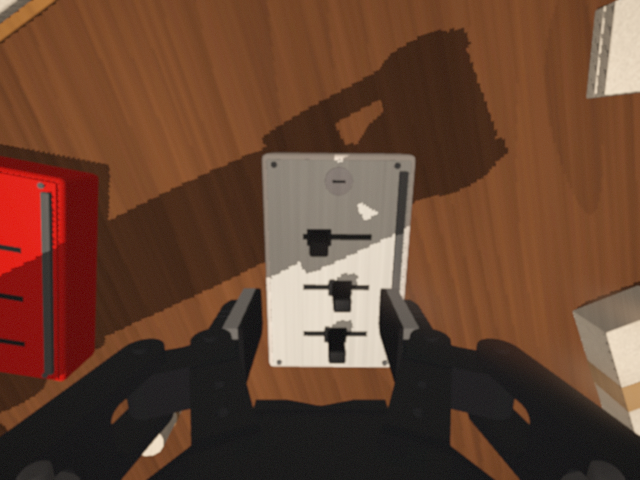

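The wrist view shows the box aligned with the tool, with the ridge on the right. Levers are at (318,242), (341,293) and (337,343), with the lock at (338,181). Tool x now lies along box y and tool y along box x. I'll settle and descend a little.

Request:
{"name": "jog_arm", "arguments": {"motion": "60 0 0 0.04 0 0 0; 60 0 0 0.08 0 0 0; 60 0 0 0.1 0 0 0; 60 0 0 0.1 0 0 0; 60 0 0 0.1 0 0 0"}}

```text
time: 2.33
tool_pos: [0.5483, 0.1912, 0.1319]
tool_rot: [0.0, 0.795, 0.606, 0.0]
contact_force: [1.1, -0.2, 0.1]
gripper_width: 0.598
grasp_force: 0.0
```

Request:
{"name": "jog_arm", "arguments": {"motion": "60 -0.004 0 0.06 0 0 0; 60 -0.004 0 0.12 0 0 0; 60 -0.004 0 0.144 0 0 0; 0 -0.004 0 0.144 0 0 0; 0 -0.004 0 0.144 0 0 0"}}

```text
time: 2.95
tool_pos: [0.5489, 0.189, 0.061]
tool_rot: [0.001, 0.796, 0.606, 0.001]
contact_force: [-1.9, 0.3, 1.5]
gripper_width: 0.183
grasp_force: 1.2
```

Request:
{"name": "jog_arm", "arguments": {"motion": "0 0 0 0 0 0 0; 0 0 0 0 0 0 0; 0 0 0 0 0 0 0; 0 0 0 0 0 0 0; 0 0 0 0 0 0 0"}}

```text
time: 3.58
tool_pos: [0.5489, 0.189, 0.0612]
tool_rot: [0.001, 0.796, 0.606, 0.001]
contact_force: [-1.4, -0.1, 6.5]
gripper_width: 0.149
grasp_force: 59.6
```

sw1 is gripped. I'll drag it about 31 mm towards the ridge, then open and rise.

Request:
{"name": "jog_arm", "arguments": {"motion": "0 0 0.02 0 0 0 0; 0 0 0.04 0 0 0 0; 0 0 0.06 0 0 0 0; 0 0 0.062 0 0 0 0; 0 0 0.062 0 0 0 0"}}

```text
time: 4.2
tool_pos: [0.5791, 0.1802, 0.0612]
tool_rot: [0.001, 0.796, 0.606, 0.001]
contact_force: [0.0, -0.9, 5.8]
gripper_width: 0.15
grasp_force: 59.9
```

Request:
{"name": "jog_arm", "arguments": {"motion": "60 0 0 0 0 0 0; 60 0 0 0 0 0 0; 60 0 0 0 0 0 0; 60 0 0 -0.06 0 0 0; 60 0 0 -0.1 0 0 0"}}

```text
time: 4.82
tool_pos: [0.5779, 0.1805, 0.1104]
tool_rot: [0.0, 0.796, 0.606, 0.0]
contact_force: [1.2, 0.2, -1.4]
gripper_width: 0.597
grasp_force: 0.0
```

Request:
{"name": "jog_arm", "arguments": {"motion": "60 -0.05 -0.027 0 0 0 0; 60 -0.089 -0.027 0 0 0 0; 60 -0.089 -0.027 0 0 0 0; 60 -0.089 -0.027 0.06 0 0 0; 60 -0.089 -0.027 0.1 0 0 0"}}

```text
time: 5.45
tool_pos: [0.5525, 0.1412, 0.0578]
tool_rot: [-0.0, 0.796, 0.606, -0.0]
contact_force: [-0.4, 0.4, -0.2]
gripper_width: 0.605
grasp_force: 0.0
```

Request:
{"name": "jog_arm", "arguments": {"motion": "60 0 0 0 0 0 0; 0 0 0 0 0 0 0; 0 0 0 0 0 0 0; 0 0 0 0 0 0 0; 0 0 0 0 0 0 0"}}

```text
time: 6.08
tool_pos: [0.5537, 0.1413, 0.0607]
tool_rot: [0.001, 0.796, 0.606, 0.001]
contact_force: [-0.6, 0.5, 5.1]
gripper_width: 0.147
grasp_force: 59.4
```

Request:
{"name": "jog_arm", "arguments": {"motion": "0 0 -0.02 0 0 0 0; 0 0 -0.041 0 0 0 0; 0 0 -0.041 0 0 0 0; 0 0 -0.041 0 0 0 0; 0 0 -0.041 0 0 0 0"}}

```text
time: 6.7
tool_pos: [0.5329, 0.1473, 0.0606]
tool_rot: [-0.0, 0.796, 0.606, 0.001]
contact_force: [-1.9, 1.3, 7.5]
gripper_width: 0.146
grasp_force: 60.3
```

Request:
{"name": "jog_arm", "arguments": {"motion": "60 0 0 0 0 0 0; 60 0 0 0 0 0 0; 60 0 0 0 0 0 0; 60 0 0 -0.06 0 0 0; 60 0 0 -0.1 0 0 0"}}

```text
time: 7.32
tool_pos: [0.5332, 0.1465, 0.1102]
tool_rot: [0.0, 0.796, 0.606, 0.0]
contact_force: [0.7, -0.5, -0.1]
gripper_width: 0.596
grasp_force: 0.0
```

Request:
{"name": "jog_arm", "arguments": {"motion": "60 -0.05 0.034 0 0 0 0; 60 -0.088 0.034 0 0 0 0; 60 -0.088 0.034 0 0 0 0; 60 -0.088 0.034 0.06 0 0 0; 60 -0.088 0.034 0.1 0 0 0"}}

```text
time: 7.95
tool_pos: [0.5365, 0.1, 0.0576]
tool_rot: [-0.001, 0.796, 0.606, -0.001]
contact_force: [0.1, -0.1, -0.3]
gripper_width: 0.598
grasp_force: 0.0
```

Request:
{"name": "jog_arm", "arguments": {"motion": "60 0 0 0 0 0 0; 0 0 0 0 0 0 0; 0 0 0 0 0 0 0; 0 0 0 0 0 0 0; 0 0 0 0 0 0 0"}}

```text
time: 8.57
tool_pos: [0.5386, 0.0998, 0.0607]
tool_rot: [0.0, 0.796, 0.606, 0.001]
contact_force: [-1.6, -0.6, 6.0]
gripper_width: 0.151
grasp_force: 59.4
```

Request:
{"name": "jog_arm", "arguments": {"motion": "0 0 0.017 0 0 0 0; 0 0 0.033 0 0 0 0; 0 0 0.033 0 0 0 0; 0 0 0.033 0 0 0 0; 0 0 0.033 0 0 0 0"}}

```text
time: 9.2
tool_pos: [0.555, 0.095, 0.0607]
tool_rot: [0.001, 0.796, 0.606, 0.001]
contact_force: [0.7, -0.3, 4.8]
gripper_width: 0.15
grasp_force: 59.6
```

Request:
{"name": "jog_arm", "arguments": {"motion": "60 0 0 0 0 0 0; 60 0 0 0 0 0 0; 60 0 0 0 0 0 0; 60 0 0 -0.1 0 0 0; 60 0 0 -0.2 0 0 0"}}

```text
time: 9.82
tool_pos: [0.5526, 0.0952, 0.1592]
tool_rot: [-0.001, 0.796, 0.606, -0.001]
contact_force: [1.5, -0.3, 0.1]
gripper_width: 0.6
grasp_force: 0.0
```

Request:
{"name": "jog_arm", "arguments": {"motion": "60 0 0 -0.08 0 0 0; 60 0 0 -0.08 0 0 0; 60 0 0 -0.08 0 0 0; 60 0 0 -0.08 0 0 0; 60 0 0 -0.08 0 0 0"}}

```text
time: 10.45
tool_pos: [0.5527, 0.0952, 0.1975]
tool_rot: [-0.001, 0.796, 0.606, -0.001]
contact_force: [-0.5, 0.2, 0.6]
gripper_width: 0.599
grasp_force: 0.0
```

```bash
python3 - <<'E'
from h import *
f=measure("scene")
c=f["color"][210:310,340:475,::-1]
cv2.imwrite("pics/crop2.png",cv2.resize(c,None,fx=5,fy=5,interpolation=cv2.INTER_CUBIC))
measure("side"); measure("wrist")
E
```

```text
scene rect ((0.5538849830627441, 0.15360933542251587), (0.18934492766857147, 0.12246726453304291), 74.0305404663086) 3550
78 mean [0.536 0.144 0.08 ] topmean [0.534 0.144 0.086] min [0.526 0.138 0.065] max [0.542 0.152 0.089]
79 mean [0.557 0.092 0.08 ] topmean [0.556 0.093 0.086] min [0.547 0.086 0.065] max [0.565 0.099 0.089]
80 mean [0.582 0.177 0.08 ] topmean [0.58  0.177 0.086] min [0.57  0.171 0.066] max [0.587 0.182 0.089]
side rect ((0.5551066398620605, 0.1563182771205902), (0.1900852620601654, 0.12053561955690384), 73.95831298828125) 4799
128 mean [0.555 0.097 0.078] topmean [0.555 0.096 0.086] min [0.548 0.085 0.065] max [0.564 0.103 0.089]
130 mean [0.533 0.149 0.079] topmean [0.533 0.148 0.086] min [0.526 0.14  0.065] max [0.541 0.154 0.09 ]
137 mean [0.579 0.181 0.079] topmean [0.579 0.18  0.086] min [0.572 0.172 0.065] max [0.588 0.188 0.089]
wrist rect ((0.5536739826202393, 0.15463073551654816), (0.18810072541236877, 0.11884603649377823), 73.88998413085938) 32379
375 mean [0.579 0.178 0.085] topmean [0.579 0.178 0.086] min [0.571 0.171 0.07 ] max [0.587 0.185 0.088]
368 mean [0.534 0.146 0.084] topmean [0.534 0.146 0.086] min [0.525 0.139 0.066] max [0.541 0.153 0.088]
376 mean [0.556 0.096 0.083] topmean [0.555 0.095 0.086] min [0.547 0.088 0.065] max [0.563 0.101 0.088]
```

View pics/crop2.png

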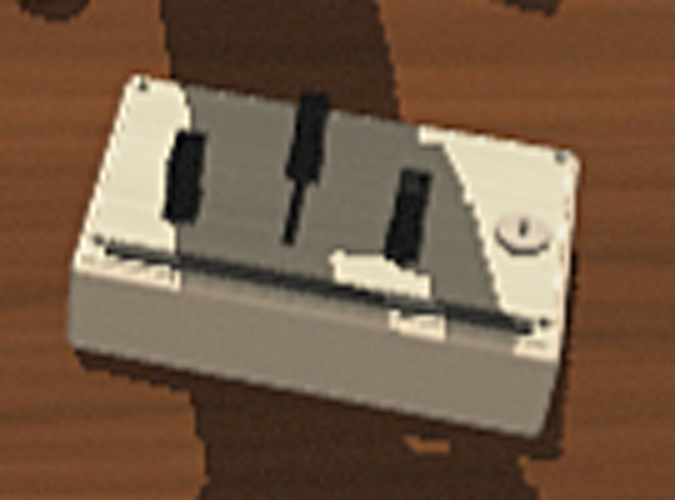

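The crop shows sw1 (408,215) and sw3 (185,175) at the ridge end of their slots and sw2 (307,135) at the robot end. They measure about 0.038, 0.0035 and 0.038 m. The gripper is clear of the box, so I'm handing in.

```bash
python3 -c "
from plant import *
print(job_done())"
```

```text
the job is handed in; nothing more can be done
None
```

The job is handed in: counting from the key lock, the levers are on, off, on (about 38, 3.5 and 38 mm by camera), released with the gripper clear, and the arm clock read about 10.5 s after the last move; no verdict came back.

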